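# Find the loose vessel post and tag it

### The arm

A 6-joint arm with a two-finger parallel gripper is mounted at the origin on the work surface. World frame = base frame: x ahead of the robot, y to its left, z up, the work surface at z = 0. Lengths are in m, angles in rad, forces in N, time in s.
With the tool pointing down it reaches from about 0.3 to 0.95 m from the base axis. Payload 3.1 kg.
Tool frame: the origin (TCP) lies at the very end of the fingers, on their centre line; the grasp point (between the pads) lies 19 mm behind it; z points along the fingers, x is the direction in which the jaws open and shut, and the axes are right-handed (so a half turn about z gives the same grasp; the last joint's range is limited). The gripper opens to 85 mm and grips with 20 to 120 N. Pads are 22 mm wide; open, the fingers measure 114 mm over their backs; the gripper's body (76 mm by 85 mm) begins 54 mm behind the grasp point. The pads swing forward as they close: fully open they stand 13 mm farther back than shut.
Start: joints at [1.088, 0.308, 1.634, -0, 1.2, -0.07], TCP at [0.251, 0.572, 0.231] pointing down, gripper open.
Joint ranges: [-3.06, 3.06], [-0.79, 1.96], [0.05, 2.63], [-1.19, 4.34], [0.05, 2.64], [-2.94, 2.94]. Speed limits (rad/s): [2.79, 2.79, 3.14, 3.14, 3.14, 3.14].

### API

Orientations are given as a unit quaternion [x, y, z, w].
In Python, from cell import ctrl gives the robot as it stands.
- The arm moves only by the shell command python3 -m handwheel 'ROWS'. ROWS is JSON, a list of rows, each a list of 3 entries, a list of its own where there are three numbers: the opening in per cent of the stroke, from 0 (shut) to 100 (fully open), then the shift along the world's x, y, z in m, then the turn, a rotation vector about the world's x, y, z in rad. A call has 1 to 5 rows; each row is the pose to reach, as a shift and turn from the pose commanded when the call began; what a row does not reach only later rows make up. A row lasts 1/10 s, in which the tool goes at most 50 mm and 8.59 degrees, less where a joint would pass 70% of its speed; a pose out of reach is approached as far as the arm can. A call with a gripper value outside its range is refused whole. The fingers move at their own pace and stop on an object; the grip force is fixed at half the most. Time passes only in rows, so rows that repeat a pose let the fingers close. It gives the time, the measured TCP pose, the force and the opening at its end, in the units of the state.
- ctrl.sense(): the state, without advancing time (a new reading comes with each control period).
- ctrl.capture(name): name is "side" or "top" or "wrist"; returns the picture (384x512x3 uint8, red, green, blue); there is no depth.
- ctrl.camera_model(name): a dict with "camera_matrix" (3x3 intrinsics, pixels), "pose" (4x4, takes a point from camera to world coordinates); the wrist camera has in their place "mount" (4x4, takes a point from camera to tool coordinates, whose origin is the TCP and whose axes are the tool frame's). Camera axes: x right, y up, looking along -z (the intrinsics and any distortion apply to the point x, -y, -z); pixel columns grow to the right and rows downward; lengths in m; the calibration is good to about 2 mm. A picture is of the moment at which its call begins: read the wrist's pose just before it. camera_model takes no time and is no camera call.
- ctrl.sign_off(): hands the job in, once; it reports no verdict.
The state is a dict: "time_s": time; "q": joint angles; "dq": joint speeds; "effort": joint torques, N m; "eef_pos": TCP position; "ee_rot": TCP orientation; "force": force on the tool from outside, world axes, zero at the start; "wrist_torque": the same for the moment, N m; "width": finger opening in m.
Only numpy, scipy, OpenCV 4.12 (cv2) and the standard library are available. Lean on these libraries where they do the work, as an engineer would, in place of code of your own. Each camera call takes 0.05 s, during which the arm holds its last target. There are 200 camera calls.

### The job

One of the three steel posts in the blue feet has come loose in its socket. Wiggle the posts from side to side across their flats, both ways, until you find the one that rocks, and leave it leaning well over so that all can see it. Then slip the red tag ring over that leaning post, to lie flat on its foot around it; the green ring is not needed.

Things in the scene. Friction and masses are not known exactly. Their poses are not given: they have to be found in the camera images.
- post_a: Upright flat steel post in a fixed blue foot; posts a, b, c look exactly alike and any may be the loose one. 20 mm along its own x, 12 mm thick along its own y: take it or push it across these 12 mm flats, from above. Origin on its centre line at the bottom of the socket, 12 mm above the bench; z up along the post, whose top is 93 mm from the origin (105 mm above the bench).
- post_b: Post like post_a. Each one's blue foot: flange 124 mm (post's x) by 76 mm (its y), 14 mm thick; a black wing knob 34 mm high at each end, 49 mm from the post; in the middle a round socket 68 mm across, whose flat top (the shoulder) is 50 mm above the bench, 38 mm above the post's origin. The bare post rises 55 mm over the shoulder.
- post_c: Post like post_a. Just one of the three is loose; all start upright. It rocks about its origin along its own y only, up to 7 degrees to either side (9 mm at 75 mm above the origin, 11 mm at its top), under 1 to 2 N near its top, and stays where it is left. A firm post does not visibly move when pushed; 5 N sideways is enough to tell.
- tag_red: Red plastic tag ring lying flat on the bench (a green one of the same size lies near and is not listed): outside diameter 62 mm, hole 48 mm, 22 mm high, about 40 g. Origin at the centre of its underside, z up through the hole. Grip it from above across its outside. Over a leaning post it goes down freely with its centre 6 to 8 mm off the post's origin, to the side of the lean.
Mind the look-alikes: they are no part of the job. Leave any brown or yellow look-alike of the part that bears post_a alone.

How it is judged:
By the outcome, as a careful person would: the job done as asked, in the order asked, and still so for the second after the job is handed in, with the robot touching nothing.
It also fails if it takes over 72 s, if anything falls off the work surface, if the arm or the gripper's body presses on something with over 40 N, if the wrist force passes 120 N, or if a joint passes its speed limit or range.

## Working session

There is one attempt and no reset: what is moved stays moved. The work goes in short steps, Python scripts to look and compute and a shell command to move; the robot and the scene stay as the last step left them, time stands still between calls to the robot, and variables do not carry over. Pictures are saved under pics/ and viewed, on a budget of 10 in all, crops included, one or two more only if the job needs it, and the job is handed in when it is done.

```bash
ls; mkdir -p pics; python3 - <<'E'
from cell import ctrl
import cv2,numpy as np
s=ctrl.sense();print({k:np.round(v,3).tolist() for k,v in s.items()})
a=[ctrl.capture(n) for n in("top","side")]
for n,i in zip(("top","side"),a):
    cv2.imwrite(f"pics/{n}0.png",i[...,::-1]);m=ctrl.camera_model(n);print(n,{k:np.round(v,3).tolist() if not isinstance(v,str) else v for k,v in m.items()})
print(ctrl.camera_model("wrist"))
E
```

```text
pics
{'time_s': 0.0, 'q': [1.088, 0.309, 1.635, 0.0, 1.2, -0.07], 'dq': [-0.002, -0.001, -0.001, 0.0, -0.0, 0.001], 'effort': [0.0, -41.524, -27.667, -0.0, 0.01, 0.0], 'eef_pos': [0.25, 0.572, 0.23], 'ee_rot': [0.837, 0.547, -0.001, 0.001], 'force': [0.204, 0.903, -1.055], 'wrist_torque': [0.018, -0.013, 0.049], 'width': 0.085}
top {'camera_matrix': [[384.793, 0.0, 253.062], [0.0, 384.793, 194.864], [0.0, 0.0, 1.0]], 'pose': [[0.004, 0.985, -0.171, 0.462], [-1.0, 0.001, -0.019, -0.005], [-0.019, 0.171, 0.985, 1.055], [0.0, 0.0, 0.0, 1.0]]}
side {'camera_matrix': [[487.117, 0.0, 264.624], [0.0, 487.117, 195.946], [0.0, 0.0, 1.0]], 'pose': [[-0.956, 0.233, -0.18, 0.418], [-0.294, -0.724, 0.623, 0.694], [0.014, 0.649, 0.761, 0.872], [0.0, 0.0, 0.0, 1.0]]}
{'camera_matrix': array([[265.70233474,   0.        , 256.23887806],
       [  0.        , 265.70233474, 191.16923654],
       [  0.        ,   0.        ,   1.        ]]), 'mount': array([[ 9.99998239e-01, -1.84844250e-03,  3.25203596e-04,
         9.70129521e-04],
       [-1.65781445e-03, -9.51172392e-01, -3.08655685e-01,
        -7.75483102e-02],
       [ 8.79856968e-04,  3.08654603e-01, -9.51173781e-01,
        -1.42880822e-01],
       [ 0.00000000e+00,  0.00000000e+00,  0.00000000e+00,
         1.00000000e+00]])}
```

View pics/top0.png

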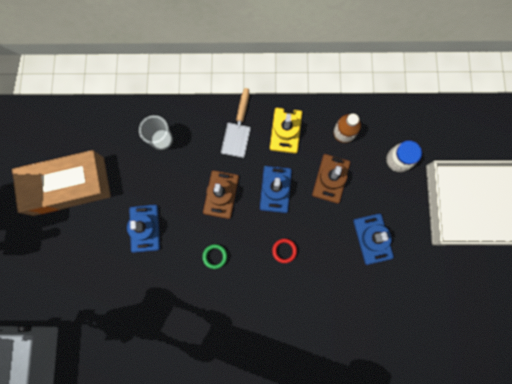

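View pics/side0.png

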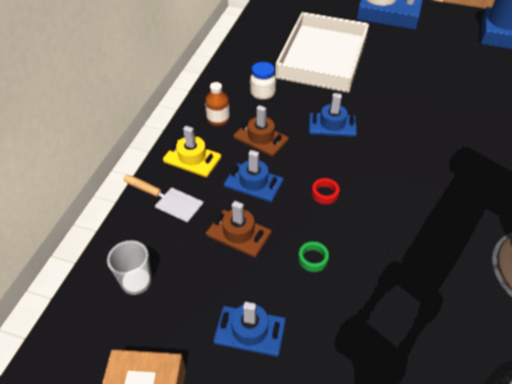

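Top view: blue feet at (144,228), (276,189) and (373,238). The brown feet (221,194) and (332,178) and the yellow one (286,130) are look-alikes. The red ring is at (285,250), the green at (215,257). The side view agrees. Next I measure the post tops, the foot axes and the ring.

```bash
cat > h.py <<'E'
import cv2,numpy as np
from cell import ctrl
from scipy.spatial.transform import Rotation as R
def cam(n,s=None):
    m=ctrl.camera_model(n)
    if n!="wrist": return m["camera_matrix"],np.array(m["pose"])
    T=np.eye(4);T[:3,:3]=R.from_quat(s["ee_rot"]).as_matrix();T[:3,3]=s["eef_pos"]
    return m["camera_matrix"],T@m["mount"]
def toz(KP,uv,z):
    K,P=KP;uv=np.atleast_2d(uv).astype(float)
    d=np.c_[(uv[:,0]-K[0,2])/K[0,0],-(uv[:,1]-K[1,2])/K[1,1],-np.ones(len(uv))]@P[:3,:3].T
    return P[:3,3]+d*((z-P[2,3])/d[:,2])[:,None]
def px(KP,X):
    K,P=KP;c=(np.atleast_2d(X)-P[:3,3])@P[:3,:3]
    return np.c_[K[0,0]*c[:,0]/-c[:,2]+K[0,2],-K[1,1]*c[:,1]/-c[:,2]+K[1,2]]
def mask(im,col):
    h=cv2.cvtColor(im,cv2.COLOR_RGB2HSV);H,S,V=cv2.split(h)
    m={"blue":(H>100)&(H<125)&(S>120)&(V>50),"red":((H<5)|(H>174))&(S>170)&(V>110),
       "grey":(S<60)&(V>90)}[col]
    return m.astype(np.uint8)*255
E
python3 - <<'E'
from h import *
for n in("top","side"):
    im=cv2.imread(f"pics/{n}0.png")[...,::-1].copy();C=cam(n)
    for col in("blue","red"):
        cs,_=cv2.findContours(mask(im,col),cv2.RETR_EXTERNAL,cv2.CHAIN_APPROX_NONE)
        for c in cs:
            if cv2.contourArea(c)<150: continue
            u=c[:,0]; p=toz(C,u,.014 if col=="blue" else .011)[:,:2].astype(np.float32)
            r=cv2.minAreaRect(p*1000)
            print(n,col,u.mean(0).round(),"rect",np.round(r[0]),np.round(r[1]),round(r[2],1))
            if col=="blue":
                x,y,w,h=cv2.boundingRect(c);y0=max(0,y-25)
                g=np.zeros(im.shape[:2],np.uint8);g[y0:y+h,x:x+w]=mask(im,"grey")[y0:y+h,x:x+w]
                k,l,st,ce=cv2.connectedComponentsWithStats(g)
                for i in range(1,k):
                    if st[i,4]>15: print("   grey",st[i],ce[i].round(1),toz(C,ce[i],.095)[0].round(3))
E
```

```text
top blue [373. 239.] rect [ 525. -310.] [127.  89.] 13.3
   grey [375 232  13  10 103] [381.3 236.6] [ 0.524 -0.304  0.095]
top blue [144. 228.] rect [551. 316.] [128.  89.] 6.2
   grey [131 221   6   9  50] [133.5 224.8] [0.552 0.314 0.095]
top blue [275. 189.] rect [660. -46.] [ 81. 128.] 84.2
   grey [273 178   8  11  62] [276.5 183. ] [ 0.659 -0.046  0.095]
top blue [409. 152.] rect [ 765. -419.] [70. 66.] 89.9
   grey [397 157   7   7  23] [398.8 161.2] [ 0.716 -0.359  0.095]
top red [284. 250.] rect [492. -69.] [62. 63.] 44.8
side blue [250. 329.] rect [552. 308.] [127.  96.] 5.4
   grey [243 301  13  23 256] [249.  312.1] [0.55  0.32  0.095]
side blue [253. 179.] rect [659. -58.] [117. 129.] 84.2
   grey [248 150  11  23 210] [253.1 160.6] [ 0.657 -0.033  0.095]
side blue [333. 121.] rect [ 528. -323.] [127. 133.] 11.0
   grey [308  78  45  15 484] [331.9  83.2] [ 0.548 -0.367  0.095]
   grey [330  93  12  21 187] [335.5 102.7] [ 0.523 -0.291  0.095]
side blue [263.  69.] rect [ 772. -480.] [69. 85.] 18.1
   grey [251  74   7   5  20] [253.   76.7] [ 0.753 -0.329  0.095]
side blue [499.  25.] rect [ 103. -993.] [332.  93.] 88.8
side blue [391.  13.] rect [ 462. -951.] [213. 207.] 0.3
   grey [367   0  29   6 128] [381.3   2. ] [ 0.487 -0.835  0.095]
   grey [406   0   8   4  27] [409.6   1.3] [ 0.401 -0.869  0.095]
   grey [356  21  13   9 107] [361.6  25.3] [ 0.523 -0.676  0.095]
side red [325. 190.] rect [491. -72.] [65. 78.] 17.8
```

Post P1 is at (0.551, 0.315) with its x at +6°, P2 at (0.659, -0.046) at -6°, and P3 at (0.525, -0.305) at +13°. The ring is at (0.492, -0.070). Foot sizes, ring size and the two views all agree. I go to P1 first.

```bash
python3 -m handwheel '[[50,[0.301,-0.257,-0.03],[0,0,0.522]],[50,[0.301,-0.257,-0.03],[0,0,0.522]],[50,[0.301,-0.257,-0.03],[0,0,0.522]],[50,[0.301,-0.257,-0.03],[0,0,0.522]],[50,[0.301,-0.257,-0.03],[0,0,0.522]]]'; python3 -m handwheel '[[50,[0.12,-0.11,0],[0,0,0]],[50,[0.12,-0.11,0],[0,0,0]],[50,[0.12,-0.11,0],[0,0,0]],[50,[0.12,-0.11,0],[0,0,0]],[50,[0.12,-0.11,0],[0,0,0]]]'; python3 - <<'E'
from h import *
s=ctrl.sense();print(s["time_s"],s["eef_pos"],R.from_quat(s["ee_rot"]).as_matrix()[:,0],s["width"],s["force"])
E
```

```text
time_s: 0.6
eef_pos: [0.4357, 0.414, 0.2123]
ee_rot: [0.667, 0.745, -0.0, -0.0]
force: [0.5, -0.2, -0.4]
width: 0.0428
time_s: 1.1
eef_pos: [0.556, 0.3037, 0.2123]
ee_rot: [0.669, 0.743, -0.0, -0.0]
force: [-0.8, 1.2, 0.5]
width: 0.0426
1.1 [0.55596833 0.30367406 0.21230444] [-1.05169830e-01  9.94454246e-01 -2.44129901e-04] 0.04259938203177496 [-0.79073196  1.17695906  0.53366138]
```

```bash
python3 -m handwheel '[[50,[-0.005,0.011,-0.05],[0,0,0]],[50,[-0.005,0.011,-0.087],[0,0,0]],[50,[-0.005,0.011,-0.087],[0,0,0]],[50,[-0.005,0.011,-0.087],[0,0,0]]]'; python3 - <<'E'
from h import *
s=ctrl.sense();im=ctrl.capture("wrist");C=cam("wrist",s);np.save("pics/s1.npy",s["eef_pos"])
cv2.imwrite("pics/w1.png",im[...,::-1]);print(s["eef_pos"],px(C,[[.551,.315,.105],[.551,.315,.05],s["eef_pos"]]).round())
E
```

```text
time_s: 1.5
eef_pos: [0.548, 0.3175, 0.1253]
ee_rot: [0.667, 0.745, -0.001, -0.001]
force: [0.9, 1.0, 0.7]
width: 0.0427
[0.54798558 0.31746979 0.12530937] [[252. 229.]
 [253. 202.]
 [256. 240.]]
```

View pics/w1.png

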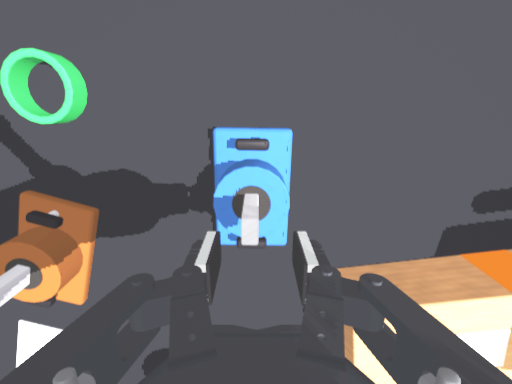

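Wrist view: the P1 post (base 252,197; top 250,240) stands midway between the pads and square to them. I descend and push it.

```bash
python3 -m handwheel '[[50,[0.002,-0.002,-0.045],[0,0,0]],[50,[0.002,-0.002,-0.057],[0,0,0]],[50,[0.002,-0.002,-0.057],[0,0,0]]]'; python3 -m handwheel '[[50,[-0.001,0.010,0],[0,0,0]],[50,[-0.0013,0.0125,0],[0,0,0]],[50,[-0.0015,0.014,0],[0,0,0]],[50,[-0.0015,0.014,0],[0,0,0]]]';python3 -m handwheel '[[50,[-0.0001,0.001,0],[0,0,0]],[50,[-0.0002,0.002,0],[0,0,0]]]'
```

```text
time_s: 1.85
eef_pos: [0.5507, 0.3143, 0.0684]
ee_rot: [0.667, 0.745, -0.001, -0.001]
force: [0.5, -0.9, 0.1]
width: 0.0428
time_s: 2.25
eef_pos: [0.5518, 0.3288, 0.0707]
ee_rot: [0.667, 0.745, 0.001, 0.001]
force: [1.4, -2.2, 0.9]
width: 0.0424
time_s: 2.45
eef_pos: [0.5513, 0.3289, 0.0699]
ee_rot: [0.667, 0.745, -0.0, 0.002]
force: [0.8, -9.0, 5.3]
width: 0.0426
```

P1 is firm towards +y, at 9 N with no give. Now the other way.

```bash
python3 -m handwheel '[[50,[0.002,-0.020,0],[0,0,0]],[50,[0.0028,-0.027,0],[0,0,0]],[50,[0.003,-0.029,0],[0,0,0]],[50,[0.003,-0.0295,0],[0,0,0]]]';python3 -m handwheel '[[50,[0.0001,-0.001,0],[0,0,0]],[50,[0.0002,-0.002,0],[0,0,0]],[50,[0.0002,-0.002,0],[0,0,0]]]'
```

```text
time_s: 2.85
eef_pos: [0.5528, 0.3006, 0.0686]
ee_rot: [0.668, 0.744, -0.0, -0.0]
force: [-0.3, 0.8, 0.4]
width: 0.0426
time_s: 3.15
eef_pos: [0.5533, 0.2993, 0.0689]
ee_rot: [0.667, 0.745, 0.0, -0.0]
force: [0.1, 0.7, -0.3]
width: 0.0428
```

```bash
python3 -m handwheel '[[50,[0.0001,-0.0015,0],[0,0,0]],[50,[0.0002,-0.0025,0],[0,0,0]],[50,[0.0002,-0.0025,0],[0,0,0]]]';python3 -m handwheel '[[50,[0.0001,-0.0015,0],[0,0,0]],[50,[0.0002,-0.003,0],[0,0,0]],[50,[0.0002,-0.003,0],[0,0,0]]]'
```

```text
time_s: 3.45
eef_pos: [0.5535, 0.2976, 0.069]
ee_rot: [0.668, 0.744, 0.001, -0.001]
force: [-0.7, 4.2, -0.7]
width: 0.0429
time_s: 3.75
eef_pos: [0.5535, 0.2974, 0.0689]
ee_rot: [0.668, 0.744, 0.003, -0.002]
force: [-0.1, 12.8, -3.5]
width: 0.0427
```

P1 is firm both ways: the contacts are 31 mm apart, which is the opening less 12 mm. On to P2.

```bash
python3 -m handwheel '[[50,[-0.002,0.018,0.02],[0,0,0]],[50,[-0.002,0.018,0.07],[0,0,0]],[50,[0.05,-0.03,0.07],[0,0,-0.1]],[50,[0.06,-0.08,0.07],[0,0,-0.21]],[50,[0.07,-0.13,0.07],[0,0,-0.21]]]';python3 -m handwheel '[[50,[0.015,-0.05,0],[0,0,0]],[50,[0.03,-0.1,0],[0,0,0]],[50,[0.036,-0.15,0],[0,0,0]],[50,[0.036,-0.2,0],[0,0,0]],[50,[0.036,-0.21,0],[0,0,0]]]'
```

```text
time_s: 4.25
eef_pos: [0.6209, 0.1814, 0.1401]
ee_rot: [0.742, 0.671, 0.001, 0.001]
force: [0.3, 0.2, 0.1]
width: 0.0429
time_s: 4.75
eef_pos: [0.6548, -0.0333, 0.139]
ee_rot: [0.743, 0.669, -0.001, 0.001]
force: [0.2, 0.5, -0.2]
width: 0.0427
```

```bash
python3 -m handwheel '[[50,[0.004,-0.014,0],[0,0,0]],[50,[0.004,-0.014,-0.04],[0,0,0]],[50,[0.004,-0.014,-0.07],[0,0,0]],[50,[0.004,-0.014,-0.07],[0,0,0]]]'; python3 -m handwheel '[[50,[0.001,0.010,0],[0,0,0]],[50,[0.0013,0.0125,0],[0,0,0]],[50,[0.0014,0.014,0],[0,0,0]],[50,[0.0014,0.014,0],[0,0,0]]]';python3 -m handwheel '[[50,[0.0002,0.0015,0],[0,0,0]],[50,[0.0003,0.003,0],[0,0,0]],[50,[0.0003,0.003,0],[0,0,0]]]'
```

```text
time_s: 5.15
eef_pos: [0.6542, -0.04, 0.0635]
ee_rot: [0.741, 0.671, -0.004, -0.004]
force: [-1.9, 0.1, -0.5]
width: 0.0427
time_s: 5.55
eef_pos: [0.6595, -0.0309, 0.0687]
ee_rot: [0.741, 0.672, -0.003, 0.002]
force: [-1.1, -12.9, -9.1]
width: 0.0426
time_s: 5.85
eef_pos: [0.6595, -0.0308, 0.0687]
ee_rot: [0.741, 0.672, -0.005, 0.003]
force: [-0.9, -20.6, -10.1]
width: 0.0429
```

```bash
python3 -m handwheel '[[50,[-0.002,-0.020,0],[0,0,0]],[50,[-0.003,-0.03,0],[0,0,0]],[50,[-0.0034,-0.034,0],[0,0,0]],[50,[-0.0034,-0.034,0],[0,0,0]]]';python3 -m handwheel '[[50,[-0.0002,-0.0015,0],[0,0,0]],[50,[-0.0003,-0.003,0],[0,0,0]],[50,[-0.0003,-0.003,0],[0,0,0]]]'
```

```text
time_s: 6.25
eef_pos: [0.6586, -0.0581, 0.0706]
ee_rot: [0.742, 0.671, 0.001, 0.001]
force: [0.7, 1.0, 0.1]
width: 0.0427
time_s: 6.55
eef_pos: [0.657, -0.0609, 0.069]
ee_rot: [0.742, 0.671, 0.0, 0.0]
force: [-0.4, 0.4, -0.2]
width: 0.0427
```

```bash
python3 -m handwheel '[[50,[-0.0002,-0.0015,0],[0,0,0]],[50,[-0.0003,-0.003,0],[0,0,0]],[50,[-0.0003,-0.003,0],[0,0,0]]]';python3 -m handwheel '[[50,[-0.0002,-0.0015,0],[0,0,0]],[50,[-0.0003,-0.003,0],[0,0,0]],[50,[-0.0003,-0.003,0],[0,0,0]]]'
```

```text
time_s: 6.85
eef_pos: [0.6567, -0.0624, 0.0688]
ee_rot: [0.742, 0.67, 0.001, -0.001]
force: [0.5, 6.1, 0.7]
width: 0.0429
time_s: 7.15
eef_pos: [0.6567, -0.0625, 0.0688]
ee_rot: [0.742, 0.67, 0.003, -0.003]
force: [2.0, 11.7, 0.6]
width: 0.0426
```

P2 is firm both ways too, so P3 should be the loose one. I wiggle it to confirm.

```bash
python3 -m handwheel '[[50,[0.002,0.019,0.02],[0,0,0]],[50,[0.002,0.019,0.07],[0,0,0]],[50,[-0.03,-0.02,0.07],[0,0,0.14]],[50,[-0.06,-0.06,0.07],[0,0,0.28]],[50,[-0.09,-0.1,0.07],[0,0,0.33]]]';python3 -m handwheel '[[50,[-0.01,-0.05,0],[0,0,0]],[50,[-0.02,-0.1,0],[0,0,0]],[50,[-0.04,-0.135,0],[0,0,0]],[50,[-0.04,-0.135,0],[0,0,0]]]'
```

```text
time_s: 7.65
eef_pos: [0.566, -0.168, 0.1397]
ee_rot: [0.619, 0.785, -0.0, 0.001]
force: [0.2, -1.0, -0.2]
width: 0.0427
time_s: 8.05
eef_pos: [0.5243, -0.3072, 0.1392]
ee_rot: [0.624, 0.782, -0.001, 0.001]
force: [0.7, -0.1, 0.4]
width: 0.0429
```

```bash
python3 -m handwheel '[[50,[0,0.002,-0.04],[0,0,0]],[50,[0,0.002,-0.07],[0,0,0]],[50,[0,0.002,-0.07],[0,0,0]],[50,[0,0.002,-0.07],[0,0,0]]]'; python3 -m handwheel '[[50,[-0.002,0.010,0],[0,0,0]],[50,[-0.0027,0.012,0],[0,0,0]],[50,[-0.003,0.0135,0],[0,0,0]],[50,[-0.003,0.0135,0],[0,0,0]]]';python3 -m handwheel '[[50,[-0.0003,0.0015,0],[0,0,0]],[50,[-0.0007,0.003,0],[0,0,0]],[50,[-0.0007,0.003,0],[0,0,0]]]'
```

```text
time_s: 8.45
eef_pos: [0.5264, -0.2993, 0.0686]
ee_rot: [0.621, 0.783, -0.0, -0.001]
force: [1.2, -0.2, 0.4]
width: 0.0431
time_s: 8.85
eef_pos: [0.5246, -0.2867, 0.0704]
ee_rot: [0.621, 0.784, 0.0, 0.001]
force: [0.3, -0.8, 0.9]
width: 0.0425
time_s: 9.15
eef_pos: [0.5242, -0.2856, 0.07]
ee_rot: [0.621, 0.784, -0.001, 0.003]
force: [0.9, -4.0, 1.3]
width: 0.0424
```

```bash
python3 -m handwheel '[[50,[-0.0003,0.0015,0],[0,0,0]],[50,[-0.0007,0.003,0],[0,0,0]],[50,[-0.0007,0.003,0],[0,0,0]]]'
```

```text
time_s: 9.45
eef_pos: [0.5241, -0.2853, 0.07]
ee_rot: [0.621, 0.784, -0.002, 0.005]
force: [2.2, -12.2, -3.2]
width: 0.0424
```

```bash
python3 -m handwheel '[[50,[0.005,-0.022,0],[0,0,0]],[50,[0.007,-0.032,0],[0,0,0]],[50,[0.0078,-0.035,0],[0,0,0]],[50,[0.0078,-0.035,0],[0,0,0]]]';python3 -m handwheel '[[50,[0.0003,-0.0015,0],[0,0,0]],[50,[0.0007,-0.003,0],[0,0,0]],[50,[0.0007,-0.003,0],[0,0,0]]]'
```

```text
time_s: 9.85
eef_pos: [0.5295, -0.3152, 0.0684]
ee_rot: [0.622, 0.783, 0.0, -0.001]
force: [-0.4, 0.2, -0.8]
width: 0.0429
time_s: 10.15
eef_pos: [0.5304, -0.3179, 0.0687]
ee_rot: [0.621, 0.783, -0.0, -0.001]
force: [-0.4, 0.2, 0.6]
width: 0.0426
```

```bash
python3 -m handwheel '[[50,[0.0003,-0.0015,0],[0,0,0]],[50,[0.0007,-0.003,0],[0,0,0]],[50,[0.0007,-0.003,0],[0,0,0]]]';python3 -m handwheel '[[50,[0.0003,-0.0015,0],[0,0,0]],[50,[0.0007,-0.003,0],[0,0,0]],[50,[0.0007,-0.003,0],[0,0,0]]]'
```

```text
time_s: 10.45
eef_pos: [0.5316, -0.3217, 0.069]
ee_rot: [0.622, 0.783, -0.0, 0.0]
force: [-0.0, 0.4, 0.4]
width: 0.0427
time_s: 10.75
eef_pos: [0.5323, -0.3248, 0.069]
ee_rot: [0.622, 0.783, -0.0, 0.0]
force: [0.1, 1.0, 0.1]
width: 0.0428
```

```bash
python3 -m handwheel '[[50,[0.0003,-0.0015,0],[0,0,0]],[50,[0.0005,-0.002,0],[0,0,0]],[50,[0.0005,-0.002,0],[0,0,0]]]';python3 -m handwheel '[[50,[0.0003,-0.0015,0],[0,0,0]],[50,[0.0005,-0.002,0],[0,0,0]],[50,[0.0005,-0.002,0],[0,0,0]]]'; python3 - <<'E'
from h import *
t=ctrl.capture("top");w=ctrl.capture("wrist")
cv2.imwrite("pics/t2.png",np.hstack([cv2.resize(t[190:290,310:440],(500,384),interpolation=cv2.INTER_CUBIC),w[:,106:406]])[...,::-1])
E
```

```text
time_s: 11.05
eef_pos: [0.5328, -0.3267, 0.069]
ee_rot: [0.622, 0.783, -0.0, 0.0]
force: [0.7, 0.9, 0.3]
width: 0.0429
time_s: 11.35
eef_pos: [0.5332, -0.3287, 0.069]
ee_rot: [0.622, 0.783, -0.0, 0.0]
force: [-0.8, 0.8, 0.4]
width: 0.0428
```

View pics/t2.png

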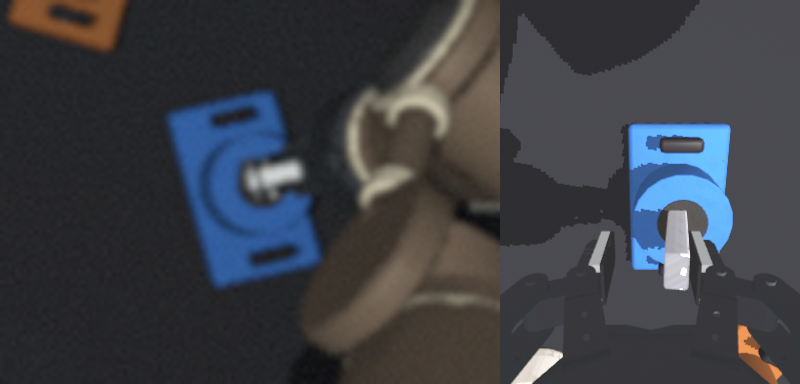

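Top: the P3 post, crop (275,178), now tips to the right. Wrist: its top (677,270) is shifted from its base (683,220), with the right pad pushing at about 1 N. So P3 rocks; I push it on to the stop.

```bash
python3 -m handwheel '[[50,[0.0003,-0.0015,0],[0,0,0]],[50,[0.0005,-0.002,0],[0,0,0]],[50,[0.0005,-0.002,0],[0,0,0]]]';python3 -m handwheel '[[50,[0.0003,-0.0015,0],[0,0,0]],[50,[0.0005,-0.002,0],[0,0,0]],[50,[0.0005,-0.002,0],[0,0,0]]]'
```

```text
time_s: 11.75
eef_pos: [0.5335, -0.3302, 0.0689]
ee_rot: [0.622, 0.783, 0.0, -0.0]
force: [0.2, 1.9, 1.2]
width: 0.0428
time_s: 12.05
eef_pos: [0.5335, -0.3304, 0.0687]
ee_rot: [0.622, 0.783, 0.001, -0.002]
force: [-0.5, 6.6, 4.6]
width: 0.0426
```

The stop is at -0.330 and total rock is ±7.8 mm at pad height, so P3 is the loose post, leaning to -y. I back off, rise, and move to above the red ring with the same yaw.

```bash
python3 -m handwheel '[[50,[-0.002,0.010,0],[0,0,0]],[50,[-0.002,0.010,0.03],[0,0,0]],[50,[-0.002,0.010,0.075],[0,0,0]],[60,[-0.002,0.05,0.09],[0,0,0]],[100,[-0.012,0.1,0.09],[0,0,0]]]';python3 -m handwheel '[[100,[-0.01,0.05,0],[0,0,0]],[100,[-0.02,0.1,0],[0,0,0]],[100,[-0.028,0.158,0],[0,0,0]],[100,[-0.028,0.158,0],[0,0,0]],[100,[-0.028,0.158,0],[0,0,0]]]'; python3 - <<'E'
from h import *
s=ctrl.sense();im=ctrl.capture("wrist");t=ctrl.capture("top");C=cam("wrist",s);print(s["eef_pos"])
cv2.imwrite("pics/w3.png",np.hstack([cv2.resize(t[190:290,310:440],(390,384),interpolation=cv2.INTER_CUBIC),im[:,56:456]])[...,::-1])
cs,_=cv2.findContours(mask(im,"red"),cv2.RETR_EXTERNAL,cv2.CHAIN_APPROX_NONE)
c=max(cs,key=cv2.contourArea);u=c[:,0]
for z in(0.,.011,.022):
    p=toz(C,u,z)[:,:2]*1000;print(z,cv2.boundingRect(c),[np.round(v,1) for v in cv2.minEnclosingCircle(p.astype(np.float32))],p.min(0).round(),p.max(0).round())
g=mask(t,"grey")[220:260,360:400];print(cv2.moments(g,True)["m10"]/g.astype(bool).sum()+360,cv2.moments(g,True)["m01"]/g.astype(bool).sum()+220)
E
```

```text
time_s: 12.55
eef_pos: [0.5266, -0.2365, 0.1638]
ee_rot: [0.623, 0.782, 0.001, 0.007]
force: [0.6, 1.1, 0.9]
width: 0.0646
time_s: 13.05
eef_pos: [0.4942, -0.0743, 0.1591]
ee_rot: [0.62, 0.785, -0.0, 0.001]
force: [0.5, 0.2, -0.1]
width: 0.0853
[ 0.4942353  -0.07427332  0.15908129]
0.0 (245, 174, 39, 26) [array([502.4, -63. ]), np.float64(24.4)] [487. -84.] [523. -42.]
0.011 (245, 174, 39, 26) [array([499.4, -64.1]), np.float64(23.5)] [484. -84.] [520. -43.]
0.022 (245, 174, 39, 26) [array([496.4, -65.1]), np.float64(22.7)] [482. -84.] [516. -45.]
387.93939393939394 235.15151515151516
```

View pics/w3.png

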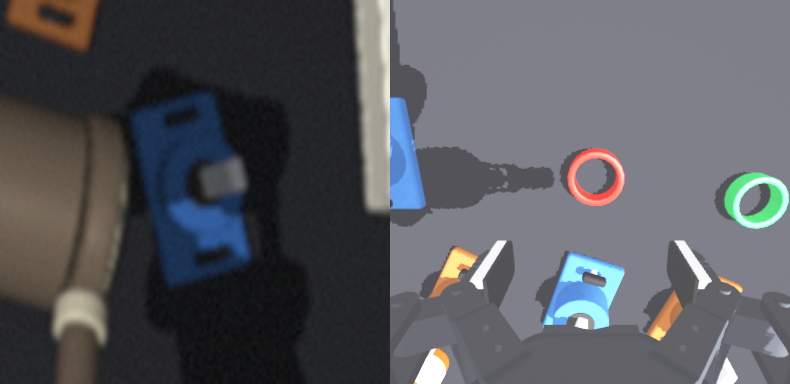

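The wrist view shows the red ring whole at composite (596,177), but my red mask caught only part of it. I remeasure with a looser mask. The P3 post leans right at crop (222,177).

```bash
python3 - <<'E'
from h import *
s=ctrl.sense();C=cam("wrist",s)
im=cv2.imread("pics/w3.png")[:,390:];H,S,V=cv2.split(cv2.cvtColor(im,cv2.COLOR_BGR2HSV))
m=(((H<9)|(H>170))&(S>90)).astype(np.uint8);m[230:]=0
cs,_=cv2.findContours(m,cv2.RETR_EXTERNAL,cv2.CHAIN_APPROX_NONE);c=max(cs,key=cv2.contourArea);u=c[:,0]+[56,0]
for z in(0.,.022):
    p=toz(C,u,z)[:,:2]*1000;print(z,cv2.boundingRect(c),[np.round(v,1) for v in cv2.minEnclosingCircle(p.astype(np.float32))])
E
```

```text
0.0 (177, 148, 58, 58) [array([497.9, -70. ]), np.float64(35.3)]
0.022 (177, 148, 58, 58) [array([492.2, -71.7]), np.float64(32.7)]
```

```bash
python3 -m handwheel '[[100,[-0.002,0.003,-0.05],[0,0,0]],[100,[-0.002,0.003,-0.1],[0,0,0]],[100,[-0.002,0.003,-0.14],[0,0,0]],[100,[-0.002,0.003,-0.155],[0,0,0]],[100,[-0.002,0.003,-0.155],[0,0,0]]]'; python3 -m handwheel '[[60,[0,0,-0.004],[0,0,0]],[60,[0,0,-0.004],[0,0,0]],[60,[0,0,-0.004],[0,0,0]],[60,[0,0,-0.004],[0,0,0]]]';python3 - <<'E'
from h import *
im=ctrl.capture("wrist");si=ctrl.capture("side")
cv2.imwrite("pics/w4.png",np.hstack([cv2.resize(si[130:250,260:400],(448,384),interpolation=cv2.INTER_CUBIC),im[:,86:426]])[...,::-1])
E
```

```text
time_s: 13.65
eef_pos: [0.4901, -0.0739, 0.0009]
ee_rot: [0.623, 0.783, -0.001, -0.003]
force: [0.5, 0.1, 0.3]
width: 0.0856
time_s: 14.05
eef_pos: [0.4941, -0.0732, 0.0015]
ee_rot: [0.622, 0.783, 0.001, 0.002]
force: [-0.0, -1.6, 3.6]
width: 0.0594
```

View pics/w4.png

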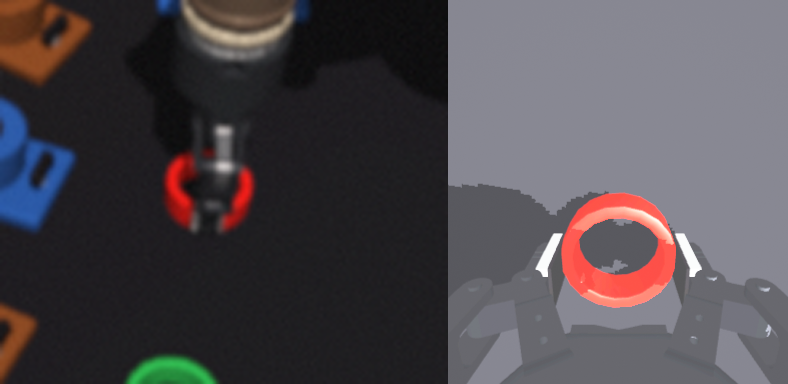

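The ring sits centred between the pads (wrist crop 618,250). I close fully and lift.

```bash
python3 -m handwheel '[[40,[0,0,0.001],[0,0,0]],[40,[0,0,0.001],[0,0,0]],[40,[0,0,0.001],[0,0,0]]]'; python3 -m handwheel '[[40,[0,0,0.02],[0,0,0]],[40,[0,0,0.06],[0,0,0]],[40,[0,0,0.1],[0,0,0]],[40,[0,0,0.14],[0,0,0]],[40,[0,0,0.14],[0,0,0]]]';python3 - <<'E'
from h import *
s=ctrl.sense();im=ctrl.capture("wrist");si=ctrl.capture("side");print(s["eef_pos"],s["ee_rot"],s["width"],s["force"])
C=cam("wrist",s)
H,S,V=cv2.split(cv2.cvtColor(im,cv2.COLOR_RGB2HSV));m=(((H<9)|(H>170))&(S>90)).astype(np.uint8)
cs,_=cv2.findContours(m,cv2.RETR_EXTERNAL,cv2.CHAIN_APPROX_NONE);c=max(cs,key=cv2.contourArea);print(cv2.boundingRect(c))
cv2.imwrite("pics/w5.png",np.hstack([cv2.resize(si[90:230,220:390],(448,369),interpolation=cv2.INTER_CUBIC),im[:369,86:426]])[...,::-1])
E
```

```text
time_s: 14.45
eef_pos: [0.4926, -0.0725, 0.0014]
ee_rot: [0.622, 0.783, 0.0, 0.0]
force: [-0.2, 0.8, 5.6]
width: 0.0595
time_s: 14.95
eef_pos: [0.4968, -0.0733, 0.1464]
ee_rot: [0.621, 0.783, 0.003, 0.005]
force: [1.2, -1.0, -0.4]
width: 0.0592
[ 0.4967699  -0.07332414  0.14644565] [0.62149263 0.78339876 0.00253246 0.00518539] 0.05916115467664665 [ 1.1811409  -1.01549081 -0.41873756]
(199, 193, 115, 113)
```

View pics/w5.png

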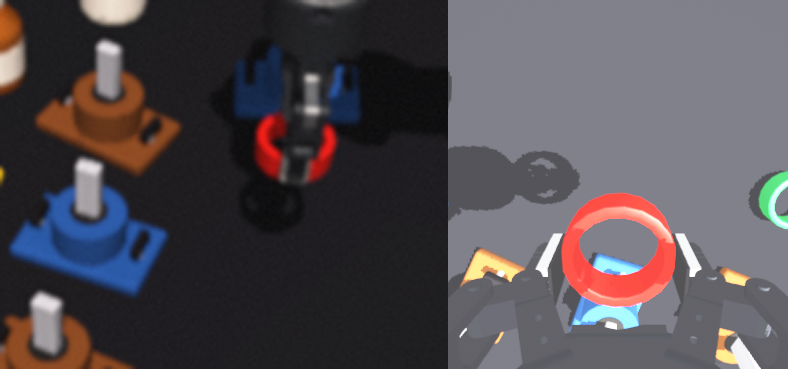

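The ring is held level and lifted clear: bounding box 199–314 by 193–306 in the full wrist frame. I compute where its centre sits in the tool frame.

```bash
python3 - <<'E'
from h import *
m=ctrl.camera_model("wrist");C=(m["camera_matrix"],np.array(m["mount"]))
for z in(.0015,-.0205): print(z,(toz(C,[[256.5,193],[256.5,306],[199,250],[314,250]],z)*1000).round(1).tolist())
T=R.from_quat([.622,.783,0,0]).as_matrix();print(T[:,1])
E
```

```text
0.0015 [[0.0, -29.4, 1.5], [0.2, 49.6, 1.5], [-35.3, 7.6, 1.5], [35.5, 7.5, 1.5]]
-0.0205 [[0.0, -36.7, -20.5], [0.2, 30.3, -20.5], [-29.9, -5.3, -20.5], [30.1, -5.4, -20.5]]
[0.9740783  0.22621111 0.        ]
```

The ring is centred on the TCP to within about 1 mm. Target TCP is (0.526, -0.315), 7 mm to the lean side. I carry it over.

```bash
python3 -m handwheel '[[40,[0.006,-0.05,0],[0,0,0]],[40,[0.012,-0.1,0],[0,0,0]],[40,[0.018,-0.15,0],[0,0,0]],[40,[0.025,-0.2,0],[0,0,0]],[40,[0.032,-0.243,0],[0,0,0]]]';python3 -m handwheel '[[40,[0,0,0],[0,0,0]],[40,[0,0,0],[0,0,0]],[40,[0,0,0],[0,0,0]]]';python3 - <<'E'
from h import *
P=[]
for i in range(4):
    im=ctrl.capture("wrist");s=ctrl.sense();P.append(s["eef_pos"])
print(np.mean(P,0),s["width"],s["ee_rot"])
cv2.imwrite("pics/w6.png",im[...,::-1])
E
```

```text
time_s: 15.55
eef_pos: [0.5225, -0.3165, 0.1377]
ee_rot: [0.622, 0.783, -0.0, -0.003]
force: [1.6, 0.4, -1.1]
width: 0.0595
time_s: 15.85
eef_pos: [0.5227, -0.3135, 0.1386]
ee_rot: [0.621, 0.783, 0.0, -0.003]
force: [0.3, 0.0, 0.3]
width: 0.0592
[ 0.52365456 -0.31355757  0.13989133] 0.05955500140045908 [ 6.20915652e-01  7.83877184e-01  2.83818595e-05 -5.58594072e-04]
```

View pics/w6.png

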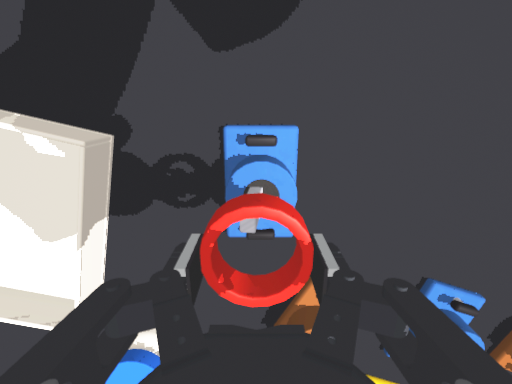

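The post's tilted top is at (250,223) and its base at (262,190), with the ring above. I check these against the predicted pixels before lowering.

```bash
python3 - <<'E'
from h import *
s=ctrl.sense();s["eef_pos"]=np.array([.52365,-.31356,.1399]);C=cam("wrist",s)
print(px(C,[[.5267,-.3195,.104],[.5242+.0011,-.3085-.0046,.05],[.5242,-.3085,.05]]).round(1))
im=cv2.imread("pics/w6.png")[...,::-1].copy();m=mask(im,"blue");m[245:]=0;m[:,:200]=0;m[:,320:]=0
u=np.argwhere(m>0)[:,::-1];r=u[u[:,1]<180];p=toz(C,[[224,127],[298,127],[225,237],[298,237]],.014);print(p.round(4).tolist(),p.mean(0).round(4))
E
```

```text
[[247.5 218.5]
 [256.4 194.9]
 [261.5 194.9]]
[[0.4757, -0.3577, 0.014], [0.4589, -0.2867, 0.014], [0.594, -0.3332, 0.014], [0.575, -0.2532, 0.014]] [ 0.5259 -0.3077  0.014 ]
```

```bash
python3 -m handwheel '[[40,[0.0028,-0.0015,0],[0,0,0]],[40,[0.0028,-0.0015,-0.02],[0,0,0]],[40,[0.0028,-0.0015,-0.04],[0,0,0]],[40,[0.0028,-0.0015,-0.06],[0,0,0]],[40,[0.0028,-0.0015,-0.07],[0,0,0]]]';python3 -m handwheel '[[40,[0,0,-0.006],[0,0,0]],[40,[0,0,-0.012],[0,0,0]],[40,[0,0,-0.015],[0,0,0]],[40,[0,0,-0.015],[0,0,0]],[40,[0,0,-0.015],[0,0,0]]]'
```

```text
time_s: 16.55
eef_pos: [0.5264, -0.3159, 0.0693]
ee_rot: [0.621, 0.784, -0.0, -0.001]
force: [0.5, 0.6, -0.8]
width: 0.0595
time_s: 17.05
eef_pos: [0.5276, -0.3174, 0.0566]
ee_rot: [0.622, 0.783, 0.0, 0.001]
force: [-1.6, 0.6, -0.8]
width: 0.0594
```

```bash
python3 -m handwheel '[[40,[0,0,-0.0015],[0,0,0]],[40,[0,0,-0.002],[0,0,0]],[40,[0,0,-0.002],[0,0,0]]]';python3 -m handwheel '[[40,[0,0,-0.001],[0,0,0]],[40,[0,0,-0.0015],[0,0,0]],[40,[0,0,-0.0015],[0,0,0]]]'
```

```text
time_s: 17.35
eef_pos: [0.5271, -0.3171, 0.0541]
ee_rot: [0.622, 0.783, -0.0, 0.0]
force: [-0.0, -0.8, 0.4]
width: 0.0596
time_s: 17.65
eef_pos: [0.527, -0.317, 0.0523]
ee_rot: [0.622, 0.783, -0.0, -0.0]
force: [0.4, 0.4, -0.3]
width: 0.0593
```

The centre is 8.5 mm off the origin, so I shift it back 1.5 mm, then set it down and open.

```bash
python3 -m handwheel '[[40,[-0.0003,0.0015,0],[0,0,0]],[40,[-0.0003,0.0015,0],[0,0,0]],[40,[-0.0003,0.0015,-0.001],[0,0,0]],[40,[-0.0003,0.0015,-0.001],[0,0,0]]]'
```

```text
time_s: 18.05
eef_pos: [0.527, -0.3156, 0.0515]
ee_rot: [0.622, 0.783, 0.0, 0.0]
force: [-0.7, -0.0, -0.9]
width: 0.0591
```

```bash
python3 -m handwheel '[[40,[0,0,-0.001],[0,0,0]],[40,[0,0,-0.0015],[0,0,0]],[40,[0,0,-0.0015],[0,0,0]]]'
```

```text
time_s: 18.35
eef_pos: [0.527, -0.3156, 0.0515]
ee_rot: [0.622, 0.783, -0.0, -0.0]
force: [-2.0, 1.9, 7.6]
width: 0.0596
```

The ring is on the shoulder at the expected height (0.0515). I release, rise straight up and look.

```bash
python3 -m handwheel '[[75,[0,0,0.001],[0,0,0]],[100,[0,0,0.001],[0,0,0]],[100,[0,0,0.001],[0,0,0]],[100,[0,0,0.001],[0,0,0]],[100,[0,0,0.005],[0,0,0]]]';python3 -m handwheel '[[100,[0,0,0.03],[0,0,0]],[100,[0,0,0.07],[0,0,0]],[100,[0,0,0.11],[0,0,0]],[100,[-0.03,0.04,0.14],[0,0,0]],[100,[-0.06,0.08,0.16],[0,0,0]]]';python3 -m handwheel '[[100,[-0.03,0.05,0.02],[0,0,0]],[100,[-0.05,0.1,0.02],[0,0,0]],[100,[-0.05,0.14,0.02],[0,0,0]],[100,[-0.05,0.14,0.02],[0,0,0]]]';python3 - <<'E'
from h import *
t=ctrl.capture("top");si=ctrl.capture("side")
cv2.imwrite("pics/end.png",np.hstack([cv2.resize(t[190:290,320:430],(400,364),interpolation=cv2.INTER_CUBIC),cv2.resize(si[70:161,290:390],(400,364),interpolation=cv2.INTER_CUBIC)])[...,::-1])
for n,i in(("top",t),("side",si)):
    m=mask(i,"red");c=max(cv2.findContours(m,0,1)[0],key=cv2.contourArea);C=cam(n)
    x=toz(C,c[:,0],.061)[:,:2]*1000;print(n,c[:,0].mean(0).round(),[np.round(v) for v in cv2.minEnclosingCircle(x.astype(np.float32))])
print(ctrl.sense()["force"])
E
```

```text
time_s: 18.85
eef_pos: [0.5262, -0.3151, 0.0542]
ee_rot: [0.622, 0.783, -0.0, -0.001]
force: [-0.1, 0.1, -1.1]
width: 0.0852
time_s: 19.35
eef_pos: [0.4746, -0.2452, 0.2132]
ee_rot: [0.622, 0.783, 0.0, 0.002]
force: [-0.3, 0.5, 0.8]
width: 0.0853
time_s: 19.75
eef_pos: [0.4218, -0.1, 0.2304]
ee_rot: [0.62, 0.785, 0.001, -0.001]
force: [0.2, -1.0, 0.1]
width: 0.0854
top [380. 231.] [array([ 529., -317.]), np.float64(32.0)]
side [334. 107.] [array([ 529., -320.]), np.float64(42.0)]
[-0.81530044  0.41591984  0.578371  ]
```

View pics/end.png

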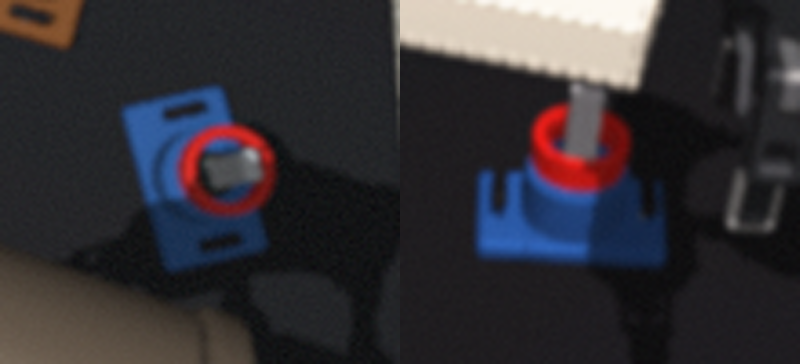

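The ring lies flat around the P3 post, which still leans (top crop 250,163). Fitted at the ring's mid-height, its radius is 32 mm against 31 mm nominal. Nothing touches the robot, so I hand in.

```bash
python3 - <<'E'
from h import *
print(toz(cam("top"),[388.6,234.8],.104))
print(ctrl.sign_off(),ctrl.sense()["time_s"])
E
```

```text
[[ 0.52771082 -0.31931432  0.104     ]]
the job is handed in; nothing more can be done
the job is handed in; nothing more can be done
```

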